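# Lock the tube carrier onto the mixer with the ball-lock pin

## Task

Get the tube mixer ready to run: slide the tube carrier smoothly in along its rails until it is fully home against its stop, then lock it with the T-handled ball-lock pin from the grey parking block. Put the pin down through the bridge, the carrier's tongue and the platform, pressing its button so that the balls draw in, until its flange sits flat on the bridge, then let the button spring back out so that the balls lock underneath. Do not force the pin, and leave the other things where they are.

Things in the scene. Friction and masses are not known exactly. Their poses are not given: they have to be found in the camera images.
- mixer: Tube mixer, standing still: white housing 240 (x) x 280 (y) x 72 mm, above it an aluminium platform whose top is 108 mm over the table. Origin: centre of its underside; z up, +y is the way the carrier slides home. The carrier's tube rack lies 75 to 175 mm towards -y of the pin hole when home; tubes reach 195 mm. The pin passes bridge (8 mm), tongue slot (10) and platform plate (8).
- bridge_mid (a point): Where the mouth of the pin hole (17.6 mm wide, in the top of the steel bridge, 126 mm over the table) lies with the platform centred; axes as the mixer's. The platform, with bridge and carrier, was left stopped and held anywhere on its small orbit: the true hole is up to 4.5 mm away in x and in y. See or feel for it. Bridge 72 (x) x 46 (y) mm.
- carrier_tab (a point): Point on the middle plane of the carrier's upright pull tab (plate 60 mm along x, 10 mm thick along y; top edge 15 mm above this point, foot 35 mm below). Axes as the mixer's. Free on its -y side; 30 mm free on its +y side, then the tube rack. When home it is about 210 mm towards -y of the hole and some 20 mm to +x.
- carrier (a joint): How far the tube carrier is drawn out, in m: 0 is home with the holes in line, grows towards the mixer's -y. About 3 N of friction; it stays where left. The firm stop is near -0.001: 1 mm of play past exact alignment, small enough for the pin to pass.
- pin_handle (a point): Centre of the ball-lock pin's T-bar: 56 mm long along x, 13 mm wide along y, 14 mm high. z is the pin's axis, up to the button. Button 14 mm wide on top, its top 18 mm above this point when out. Below: neck 17 mm wide, then the flange. Pin mass about 0.15 kg, 89 mm long in all.
- pin_shoulder (a point): Centre of the underside of the pin's flange (34 mm wide, 5 mm thick), 23 mm below the T-bar's centre; same axes. Below it: 16 mm shank; four balls 28 to 34 mm down, 22.5 mm over the balls when out; blunt nose to 48 mm down, its end bevelled to 14 mm. Balls out, it stands in the hole on them, nose in, flange 34 mm above the bridge. Locked: flange on the bridge, balls 2 mm below the platform.
- pin_button (a joint): How far the pin's button is pressed in, in m: 0 out (balls out), 0.008 fully in, balls flush from 0.007. A spring returns it: 3 N starts it, 6.6 N holds it fully in. Inside a hole the balls cannot come out and the button stays in. Pressing straight down on it first draws the balls in, then pushes the pin along; about 10 N is enough.
- holder: Grey plastic parking block 200 (x) x 60 (y) x 52 mm, standing still; origin: centre of its underside. Three sockets 27 mm wide, 50 mm deep, in a row along x, 65 mm apart, one at the centre. The ball-lock pin hangs loose in one by its flange, T-bar roughly along the row; the others hold a plain dowel and a hex driver.
- dowel_flange (a point): Underside centre of the flange of the plain dowel (ball knob 26 mm wide, no button, top 40 mm above this): a bystander in the parking block.
- hexdriver_flange (a point): Underside centre of the flange of the hex driver (black round handle 24 mm wide, top 74 mm above this): a bystander in the parking block.
- bottle_a: White bottle, 68 mm wide, 150 mm high, a bystander; origin at its underside.
- bottle_b: White jar, 60 mm wide, 130 mm high, a bystander; origin at its underside.
- tip_box: Pale closed pipette-tip box, 122 x 85 x 58 mm, a bystander; origin at its underside.
- vial: Small white capped vial, 26 mm wide, 54 mm high, a bystander; origin at its underside.
- marker: Grey marker pen lying on the bench, 125 x 14 x 14 mm, long along its x, a bystander; origin at the middle of its underside.
Things that resemble listed ones, but are neither listed nor needed, are in the scene too. What is shaped like the part that bears pin_handle but black or turquoise is not meant.

How it is judged (in metres and radians):
On the way, in this order (a step that is already met when the one before it is completed fails the run):
1. the tube carrier is home (value of joint carrier below 0.002 m), for 0.2 s.
2. the pin is fully down through the bridge, its flange on the bridge (z of pin_shoulder in the frame of bridge_mid below 0.003 m and horizontal distance between pin_shoulder and bridge_mid below 0.009 m and angle between the z axis of pin_shoulder and the z axis of bridge_mid, either way round below 0.12 rad), for 0.1 s.
At the end, for the whole second after the job is handed in: The carrier is within 2 mm of home, the pin is upright in the hole (within 0.12 rad, 9 mm of the bridge's middle) with its flange within 3 mm of the bridge's top, and its button is back out (less than 1.5 mm in), so the balls lock under the platform (all of step 2 and z of pin_shoulder in the frame of bridge_mid above -0.003 m and value of joint carrier below 0.002 m and value of joint pin_button below 0.0015 m); the robot touches nothing.
It fails at once if the pin was forced: more than 45 N against the mixer (bridge, platform or carrier) (contact force between pin and mixer above 45 N).
It fails at once if the carrier was slammed (faster than 0.35 m/s) (velocity of joint carrier below -0.35 m/s).
It fails at once if a bystander was moved more than 30 mm (distance of any of dowel_flange, hexdriver_flange, bottle_a, bottle_b, tip_box, vial, marker from where it was at the start of the episode above 0.03 m).
It also fails if it takes over 72 s, if anything falls off the work surface, if the arm or the gripper's body presses on something with over 40 N, if the wrist force passes 120 N, or if a joint passes its speed limit or range.

## Robot

A 6-joint arm with a two-finger parallel gripper is mounted at the origin on the work surface. World frame = base frame: x ahead of the robot, y to its left, z up, the work surface at z = 0. Lengths are in m, angles in degrees, forces in N, time in s.
With the tool pointing down it reaches from about 0.35 to 0.875 m from the base axis. Payload 4.2 kg.
Tool frame: the origin (TCP) lies on the centre line of the jaws, within the pads' length; the fingertips stand 19 mm ahead of it and the grasp point (between the pads) is the TCP; z points along the fingers, y is the line along which they close (so a half turn about z gives the same grasp; the last joint's range is limited). The gripper opens to 87 mm and grips with 3 to 60 N. Pads are 19 mm wide; open, the fingers measure 117 mm over their backs; the gripper's body (75 mm by 190 mm) begins 51 mm behind the grasp point.
Start: joints at [-57.72, 22.042, 0.453, 0, -68.411, -14.817], TCP at [0.188, -0.596, 0.242] pointing down, gripper open.
Joint ranges: [-179.83, 179.83], [-69.29, 118.12], [-61.27, 80.66], [-181.25, 117.63], [-171.15, -9.14], [-177.46, 177.46]. Speed limits (degrees/s): [159.86, 159.86, 180, 180, 180, 180].

## Interface

Orientations are given as a 3x3 rotation matrix whose columns are the frame's x, y, z axes.
In Python, from station import sense, capture, finish_job, search_frame, masks_of gives the robot as it stands.
- The arm moves only by the tool drive_tool, never from a script. Its argument "rows" is a list of rows, each a list of 7 numbers: the opening in per cent of the stroke, from 0 (shut) to 100 (fully open), then the shift along the world's x, y, z in mm, then the turn, a rotation vector about the world's x, y, z in rad. In form: [[fingers, dx, dy, dz, wx, wy, wz], ...]. A call has 1 to 5 rows; each row shifts and turns the commanded pose from where the row before left it; what a row does not reach is not made up. A row lasts 1/12 s, in which the tool goes at most 41.7 mm and 7.16 degrees, less where a joint would pass 70% of its speed; a pose out of reach is approached as far as the arm can. A call is refused whole if a number of a shift passes 41.7 or a number of a turn 0.125, either way. A call with a gripper value outside its range is refused whole. The fingers move at their own pace and stop on an object; the grip force is fixed at half the most. Time passes only in rows, so rows that do not move let the fingers close. It gives the time, the measured TCP pose, the force, the opening and the grip force at its end, in the units of the state.
- sense(): the state, without advancing time (a new reading comes with each control period).
- capture(name): name is "scene" or "side" or "wrist"; returns a dict with "frame" (384x512x3 uint8, red, green, blue), "z_map" (384x512 float32, m along the optical axis (not along the pixel's ray), 0 where there is no reading), "fx", "fy", "cx", "cy" (pixels), "R" (3x3) and "t" (3): a world point X has camera coordinates R X + t; the wrist camera has in their place "T_tool_cam" (4x4, takes a point from camera to tool coordinates, whose origin is the TCP and whose axes are the flange's). Camera axes: x right, y down, z forward; pixel columns grow to the right and rows downward; lengths in m; the calibration is good to about 2 mm. A picture is of the moment at which its call begins: read the wrist's pose just before it.
- finish_job(): hands the job in; it is judged then, once.
Trained networks look in a picture, given as the dict that the camera call returned (one of the last four; its "shot" number tells which), for a name from the list of things; names that differ only in an ending like _2 or _b are one class to them, and where a whole thing is asked for, a point or a joint stands for the part that bears it (a point fixed in the world has none). Each returns a list of dicts, best first, with "p" (0 to 1); they miss things now and then, are a little off and sometimes report something else, mostly with a low value. They report only what shows in the picture. A call takes as long as a camera call. They do not tell look-alikes from the thing itself.
- search_frame(label, picture): "xy" ([column, row] in pixels, amid what is visible of it).
- masks_of(label, picture): "region" (384x512 bool, what is visible of it) and "xy" ([column, row] in pixels, amid what is visible of it).
The state is a dict: "time_s": time; "joints": joint angles; "joint_velocities": joint speeds; "effort": joint torques, N m; "tcp_pos": TCP position; "ee_rot": TCP orientation; "wrist_force": force on the tool from outside, world axes, zero at the start; "moment": the same for the moment, N m; "gripper_width": opening from 0.0 (shut) to 1.0 (fully open); "gripper_force": force on a finger pad.
Only numpy, scipy, OpenCV 4.12 (cv2) and the standard library are available. Lean on these libraries where they do the work, as an engineer would, in place of code of your own. Each camera call takes 0.05 s, during which the arm holds its last target. There are 200 camera calls.

## Working session

There is one attempt and no reset: what is moved stays moved. The work goes in short steps, Python scripts to look and compute and a tool call to move; the robot and the scene stay as the last step left them, time stands still between calls to the robot, and variables do not carry over. Pictures are saved under pics/ and viewed, at most 10 in all, crops included, and the job is handed in when it is done.

Besides the shell and the picture viewer there is one more tool, called by a JSON object that holds its "method" and its "body", one argument or row to a line. drive_tool: Moves the arm, as the interface text tells. Its arguments: {"type":"object","properties":{"rows":{"type":"array"}},"required":["rows"]}

```bash
mkdir -p pics
cat > h.py <<'E'
import numpy as np, cv2
from station import sense, capture, finish_job, search_frame, masks_of
def cam(name):
    s=sense(); c=capture(name)
    if 'R' in c: c['A']=np.array(c['R']).T; c['o']=-c['A']@np.array(c['t'])
    else:
        T=np.array(c['T_tool_cam']); R=np.array(s['ee_rot']); p=np.array(s['tcp_pos'])
        c['A']=R@T[:3,:3]; c['o']=R@T[:3,3]+p
    return c
def cloud(c):
    z=c['z_map']; v,u=np.mgrid[:z.shape[0],:z.shape[1]]
    P=np.stack([(u-c['cx'])/c['fx']*z,(v-c['cy'])/c['fy']*z,z],-1)@c['A'].T+c['o']
    P[z==0]=np.nan
    return P
def ray(c,u,v,z):  # point on pixel's ray at world height z
    d=c['A']@np.array([(u-c['cx'])/c['fx'],(v-c['cy'])/c['fy'],1]); return c['o']+d*(z-c['o'][2])/d[2]
def save(c,n,box=None,f=1):
    im=c['frame'][...,::-1]
    if box: im=im[box[1]:box[3],box[0]:box[2]]
    cv2.imwrite('pics/'+n,cv2.resize(im,None,fx=f,fy=f,interpolation=cv2.INTER_CUBIC))
E
python3 - <<'E'
from h import *
np.set_printoptions(precision=3,suppress=True)
s=sense(); print(s)
ims=[]
for n in ['scene','side']:
    c=cam(n); P=cloud(c); ims.append(c['frame'][...,::-1])
    print(n,'cam at',c['o'])
    for l in ['mixer','carrier_tab','pin_handle','holder','dowel_flange','hexdriver_flange','bottle_a','tip_box','vial','marker']:
        for m in masks_of(l,c)[:4]:
            q=P[m['region']]; print(l,round(m['p'],2),np.round(m['xy']),m['region'].sum(),np.nanmedian(q,0),np.nanmin(q,0),np.nanmax(q,0))
cv2.imwrite('pics/a.png',cv2.resize(np.hstack(ims),(800,300)))
cv2.imwrite('pics/s.png',cv2.resize(ims[0],(800,600)))
E
```

```text
{'time_s': 0.0, 'joints': array([-57.718,  22.09 ,   0.38 ,  -0.029, -68.41 , -14.815]), 'joint_velocities': array([-0.046,  0.038, -0.012,  0.009, -0.035,  0.083]), 'effort': array([  0.001, -39.066,  18.741,   4.22 ,   0.011,  -0.   ]), 'tcp_pos': array([ 0.187, -0.596,  0.24 ]), 'ee_rot': array([[-0.954, -0.3  , -0.001],
       [-0.3  ,  0.954,  0.002],
       [ 0.   ,  0.002, -1.   ]]), 'wrist_force': array([ 0.175, -0.57 , -0.935]), 'moment': array([ 0.045, -0.026, -0.029]), 'gripper_force': 0.0, 'gripper_width': 1.002750998119054}
scene cam at [ 1.369 -0.044  1.3  ]
mixer 0.91 [226. 180.] 6507 [ 0.598 -0.11   0.111] [ 0.404 -0.264 -0.002] [0.676 0.035 0.202]
carrier_tab 0.76 [206. 172.] 2070 [ 0.569 -0.159  0.137] [ 0.458 -0.284 -0.005] [ 0.615 -0.025  0.202]
pin_handle 0.65 [224. 183.] 6496 [ 0.598 -0.109  0.111] [ 0.352 -0.264 -0.005] [0.676 0.034 0.202]
pin_handle 0.55 [366. 194.] 117 [0.6   0.346 0.075] [0.572 0.335 0.006] [0.622 0.365 0.091]
pin_handle 0.54 [291. 156.] 131 [0.432 0.114 0.065] [0.406 0.091 0.003] [0.445 0.135 0.096]
pin_handle 0.48 [328. 176.] 128 [0.537 0.
[... 1361 characters left out ...]
6] [0.58  0.244 0.049] [0.606 0.273 0.128]
bottle_a 0.89 [205. 235.] 655 [0.747 0.192 0.094] [ 0.723  0.054 -0.007] [0.816 0.206 0.136]
bottle_a 0.74 [271. 128.] 458 [ 0.625 -0.393  0.089] [ 0.582 -0.575 -0.007] [ 0.668 -0.238  0.169]
bottle_a 0.26 [282. 159.] 1412 [ 0.551 -0.115  0.156] [ 0.5   -0.444 -0.007] [ 0.603 -0.014  0.201]
tip_box 0.59 [322. 128.] 696 [ 0.435 -0.452  0.053] [ 0.37  -0.571 -0.006] [ 0.505 -0.42   0.064]
vial 0.44 [206. 269.] 114 [0.714 0.263 0.037] [ 0.705  0.24  -0.001] [0.728 0.269 0.058]
marker 0.75 [273. 330.] 235 [0.488 0.418 0.012] [ 0.471  0.355 -0.004] [0.505 0.474 0.019]
marker 0.29 [246. 266.] 173 [0.591 0.265 0.087] [0.577 0.238 0.049] [0.61  0.273 0.128]
```

View pics/s.png

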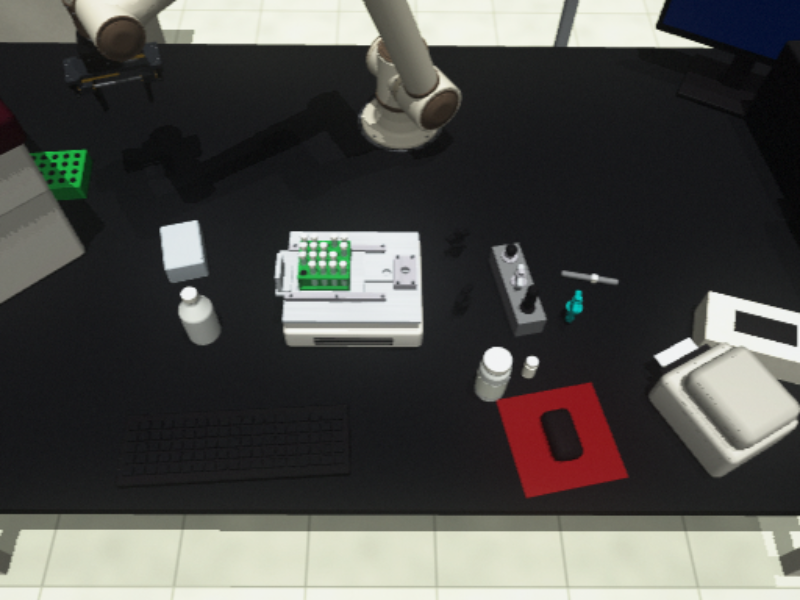

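The four pin-shaped candidates, in scene-camera pixels, are:
- (332,176): the silver one in the block's middle socket.
- (291,156) and (297,190): two black ones on the bench.
- (366,194): a turquoise one.

Only the silver one in the block fits. I'll confirm it in a crop and measure the mixer's geometry.

Run:
```python
from h import *
np.set_printoptions(precision=4,suppress=True)
c=cam('scene');P=cloud(c)
a=c['frame'][140:230,170:280,::-1]; b=c['frame'][145:220,280:380,::-1]
d=cam('side'); e=d['frame'][215:315,210:330,::-1]
R=lambda x:cv2.resize(x,(400,300),interpolation=cv2.INTER_CUBIC)
w=d['frame'][110:230,210:370,::-1]
cv2.imwrite('pics/b.png',np.vstack([np.hstack([R(a),R(b)]),np.hstack([R(w),R(e)])]))
# platform top points / holder top fits
for n,k in [('scene',c),('side',d)]:
    Q=cloud(k)
    for l,lo,hi,box in [('plat',.1,.114,(.35,.75,-.35,.1)),('holder',.045,.057,(.38,.68,.15,.32)),('bridge',.120,.131,(.5,.7,-.08,.06)),('hous',.066,.078,(.35,.75,-.35,.1)),('tab',.14,.21,(.4,.7,-.35,-.2))]:
        m=(Q[...,2]>lo)&(Q[...,2]<hi)&(Q[...,0]>box[0])&(Q[...,0]<box[1])&(Q[...,1]>box[2])&(Q[...,1]<box[3])
        q=Q[m][:,:2].astype(np.float32); 
        if len(q)<5: print(n,l,len(q)); continue
        r=cv2.minAreaRect(q*1000); print(n,l,len(q),np.round(r[0],1),np.round(r[1],1),round(r[2],2),'z',np.median(Q[m][:,2]))
```

```text
scene plat 2434 [ 554.  -115.3] [226.7 287.2] 0.26 z 0.10868501045595702
scene holder 666 [532.7 239.4] [205.6  63.5] 11.19 z 0.05249182174763789
scene bridge 369 [561.6 -30.2] [ 99.2 122.4] 89.52 z 0.125950977999588
scene hous 643 [608.9 -33.1] [170.4 408.6] 34.52 z 0.07158728389182989
scene tab 185 [ 559.7 -227.6] [54.6 93.4] 89.74 z 0.16534336950630868
side plat 2205 [ 551.8 -104.2] [221.  286.1] 0.13 z 0.10686608220175953
side holder 936 [529.1 246.3] [200.4  62. ] 10.79 z 0.051104008510039045
side bridge 271 [566.  -24.1] [ 96.  109.9] 5.28 z 0.12451110017460043
side hous 670 [542.2 -69.1] [328.  237.8] 87.84 z 0.0703723926181753
side tab 98 [ 553.7 -225.2] [51.1 93.9] 87.03 z 0.1609520716180971
```

View pics/b.png

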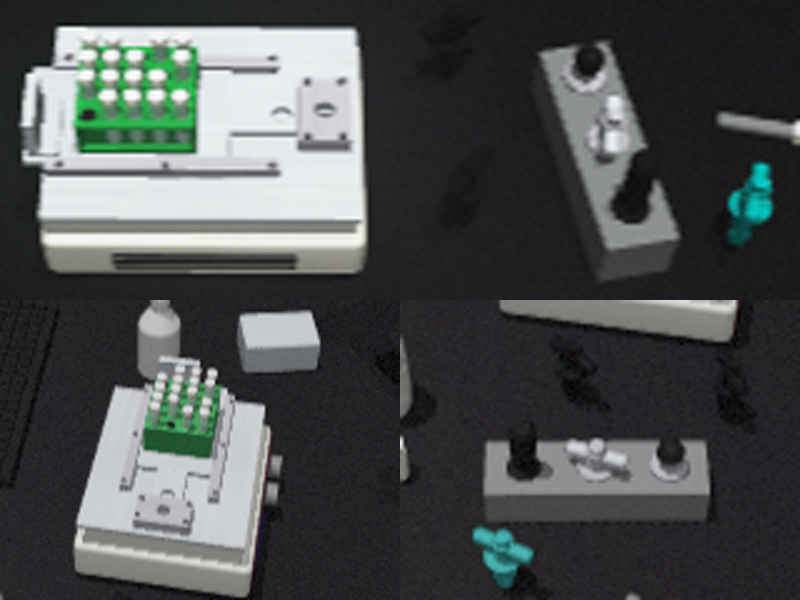

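The crop confirms it: the silver T-handled pin with a white flange is in the middle socket, between the dowel (dark knob, white flange) and the black hex driver. The black and turquoise look-alikes stand on the bench. The carrier is drawn out towards -y. I'll move above and behind the tab now.

{"method": "drive_tool", "body": {
  "rows": [
    [0,40,20,8,0,0,-0.061],
    [0,40,20,8,0,0,-0.061],
    [0,40,30,8,0,0,-0.061],
    [0,40,30,8,0,0,-0.061],
    [0,40,30,8,0,0,-0.061]
  ]
}}

```text
time_s: 1.62
tcp_pos: [0.3609, -0.4842, 0.2764]
ee_rot: [[-1.0, 0.004, 0.0], [0.004, 1.0, -0.0], [-0.0, -0.0, -1.0]]
wrist_force: [0.9, -1.1, 0.6]
gripper_width: 0.703
gripper_force: 0.0
```

{"method": "drive_tool", "body": {
  "rows": [
    [0,40,30,0,0,0,0],
    [0,40,30,0,0,0,0],
    [0,40,30,0,0,0,0],
    [0,40,30,0,0,0,0],
    [0,0,0,0,0,0,0]
  ]
}}

```text
time_s: 2.03
tcp_pos: [0.4982, -0.3814, 0.2754]
ee_rot: [[-1.0, -0.006, 0.002], [-0.006, 1.0, 0.0], [-0.002, 0.0, -1.0]]
wrist_force: [-0.1, -0.6, 0.3]
gripper_width: 0.327
gripper_force: 0.0
```

Run:
```python
from h import *
np.set_printoptions(precision=4,suppress=True)
s=sense();print(s['time_s'],s['tcp_pos'],s['wrist_force'],s['gripper_width']);print(s['ee_rot'])
c=cam('wrist');P=cloud(c);print(c['o'],c['T_tool_cam'])
save(c,'w1.png',None,1.4)
for l in ['carrier_tab','mixer']:
    for m in masks_of(l,c)[:2]:
        q=P[m['region']]; print(l,round(m['p'],2),np.round(m['xy']),m['region'].sum(),np.nanmedian(q,0),np.nanpercentile(q,2,axis=0),np.nanpercentile(q,98,axis=0))
```

```text
2.0333 [ 0.4982 -0.3814  0.2754] [-0.0694 -0.634   0.28  ] 0.32704224881352983
[[-1.     -0.0065  0.0016]
 [-0.0065  1.      0.0003]
 [-0.0016  0.0003 -1.    ]]
[ 0.4249 -0.383   0.4187] [[-0.0007 -0.9634 -0.2679  0.0731]
 [ 1.     -0.0007 -0.0001 -0.001 ]
 [-0.0001 -0.2679  0.9634 -0.1434]
 [ 0.      0.      0.      1.    ]]
carrier_tab 0.73 [431. 212.] 7504 [ 0.5196 -0.1998  0.1533] [ 0.5052 -0.2567  0.1156] [ 0.594  -0.1036  0.1951]
mixer 0.81 [429. 179.] 20842 [ 0.4926 -0.1856  0.1088] [ 0.4204 -0.2485  0.0341] [ 0.647  -0.0761  0.1911]
```

View pics/w1.png

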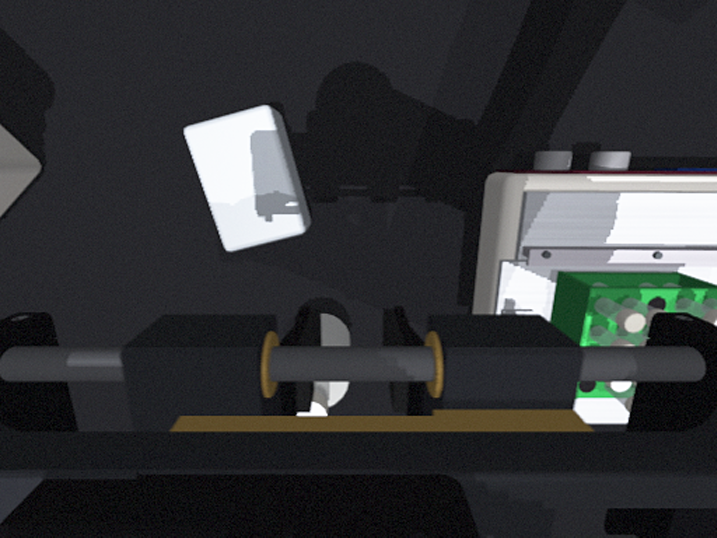

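The picture shows the tip box at (245,180) and the mixer's -y end at right, while the gripper hides the tab. The bottle shows through the fingers. I'll locate the tab from the scene cameras' depth.

Run:
```python
from h import *
np.set_printoptions(precision=1,suppress=True)
for n in ['scene','side']:
    c=cam(n);Q=cloud(c)*1000
    m=(Q[...,2]>120)&(Q[...,2]<200)&(Q[...,0]>490)&(Q[...,0]<640)&(Q[...,1]<-215)&(Q[...,1]>-300)
    q=Q[m]; print(n,len(q))
    h,xe=np.histogram(q[:,1],bins=np.arange(-300,-210,5)); 
    for i in range(len(h)):
        k=q[(q[:,1]>=xe[i])&(q[:,1]<xe[i+1])]
        if len(k): print(xe[i],len(k),'x',k[:,0].min(),k[:,0].max(),'z',k[:,2].min(),k[:,2].max())
    # hole: bridge edges
    m=(abs(Q[...,2]-126)<4)&(abs(Q[...,0]-555)<60)&(abs(Q[...,1]+10)<45)
    q=Q[m];print('bridge',len(q),np.percentile(q,[1,50,99],axis=0))
    # hole = points deeper than bridge inside it
    for r in range(-60,61,6): pass
```

```text
scene 281
-260 3 x 507.6511091263415 611.0327971434353 z 120.073793631992 120.91454050547657
-255 36 x 509.0533170707785 604.8307042985966 z 121.19959469113617 171.54072656076002
-250 54 x 513.660220067418 606.8374602956321 z 122.17253673692264 170.80326748398855
-245 52 x 496.53472617014785 607.7635722476531 z 120.35995762574613 172.60901552177233
-240 35 x 494.0050114572169 620.2286671449166 z 120.13451660259888 125.71996342927605
-235 31 x 491.95484157966564 619.8630003746952 z 120.1668335623054 126.8881855963393
-230 30 x 490.1682756433673 621.8677308918899 z 120.10022313371071 128.30357555530415
-225 24 x 492.4543328479838 618.0786920885404 z 120.80031655025003 126.69897895222837
-220 16 x 512.2195115015818 620.366731216891 z 120.02337423050791 128.24201761106613
bridge 248 [[498.9 -52.8 122.1]
 [554.2  -5.9 126.4]
 [612.   19.4 129.9]]
side 104
-255 1 x 583.1362909637796 583.1362909637796 z 160.64859797823328 160.64859797823328
-250 14 x 542.5939477757142 596.6138283359409 z 138.2198114899853 166.5768767934488
-245 43 x 541.5295931123372 599.2341044645513 z 132.69741319443585 169.36048777562385
-240 30 x 545.2557543305591 598.9092273661972 z 135.68652341220889 170.11648454573768
-235 4 x 495.21078636257823 576.0057581209293 z 120.12095585596039 163.1026509725997
-230 4 x 490.96169111361843 610.5902115453047 z 121.40835447096055 124.31319584474787
-225 6 x 490.3103362051902 616.4568778296702 z 120.5005292502459 124.80563729491578
-220 2 x 493.39586055337827 612.1260605914433 z 120.86173979204685 122.51428177961832
bridge 214 [[500.9 -43.2 122.2]
 [551.7   3.6 125.1]
 [602.5  28.6 129.5]]
```

{"method": "drive_tool", "body": {
  "rows": [
    [0,38,40,0,0,0,0.006],
    [0,37,40,0,0,0,0],
    [0,0,5,-35,0,0,0],
    [0,0,0,-36,0,0,0],
    [0,0,0,-36,0,0,0]
  ]
}}

```text
time_s: 2.7
tcp_pos: [0.5498, -0.3201, 0.1688]
ee_rot: [[-1.0, -0.005, 0.003], [-0.005, 1.0, -0.001], [-0.003, -0.001, -1.0]]
wrist_force: [1.2, -0.5, -0.1]
gripper_width: 0.003
gripper_force: 0.0
```

{"method": "drive_tool", "body": {
  "rows": [
    [0,0,0,0,0,0,0],
    [0,0,5,0,0,0,0],
    [0,0,5,0,0,0,0],
    [0,0,5,0,0,0,0],
    [0,0,5,0,0,0,0]
  ]
}}

```text
time_s: 3.12
tcp_pos: [0.5511, -0.2998, 0.1719]
ee_rot: [[-1.0, -0.006, 0.005], [-0.006, 1.0, -0.002], [-0.005, -0.002, -1.0]]
wrist_force: [0.1, -0.2, 0.4]
gripper_width: 0.006
gripper_force: 0.0
```

{"method": "drive_tool", "body": {
  "rows": [
    [0,0,6,0,0,0,0],
    [0,0,6,0,0,0,0],
    [0,0,6,0,0,0,0],
    [0,0,6,0,0,0,0],
    [0,0,6,0,0,0,0]
  ]
}}

```text
time_s: 3.53
tcp_pos: [0.5501, -0.2689, 0.1691]
ee_rot: [[-1.0, -0.006, 0.0], [-0.006, 1.0, -0.0], [-0.0, -0.0, -1.0]]
wrist_force: [-1.4, -0.9, 0.3]
gripper_width: 0.004
gripper_force: 0.0
```

{"method": "drive_tool", "body": {
  "rows": [
    [0,0,-4,0,0,0,0],
    [0,12,0,0,0,0,0],
    [0,12,0,0,0,0,0.006],
    [0,0,5,0,0,0,0],
    [0,0,5,0,0,0,0]
  ]
}}

```text
time_s: 3.95
tcp_pos: [0.574, -0.2636, 0.1684]
ee_rot: [[-1.0, -0.011, -0.001], [-0.011, 1.0, 0.0], [0.001, 0.0, -1.0]]
wrist_force: [-0.4, -0.4, -0.1]
gripper_width: 0.002
gripper_force: 0.0
```

{"method": "drive_tool", "body": {
  "rows": [
    [0,0,5,0,0,0,0],
    [0,0,5,0,0,0,0],
    [0,0,5,0,0,0,0],
    [0,0,5,0,0,0,0],
    [0,0,5,0,0,0,0]
  ]
}}

```text
time_s: 4.37
tcp_pos: [0.5736, -0.2383, 0.1688]
ee_rot: [[-1.0, -0.012, -0.001], [-0.012, 1.0, -0.0], [0.001, -0.0, -1.0]]
wrist_force: [1.3, -3.8, -3.0]
gripper_width: 0.007
gripper_force: 1.7
```

{"method": "drive_tool", "body": {
  "rows": [
    [0,0,4,0,0,0,0],
    [0,0,4,0,0,0,0],
    [0,0,4,0,0,0,0],
    [0,0,4,0,0,0,0],
    [0,0,3,0,0,0,0]
  ]
}}

```text
time_s: 4.78
tcp_pos: [0.5736, -0.2222, 0.1691]
ee_rot: [[-1.0, -0.012, -0.001], [-0.012, 1.0, -0.005], [0.001, -0.005, -1.0]]
wrist_force: [0.3, -23.3, -6.8]
gripper_width: 0.006
gripper_force: 11.6
```

{"method": "drive_tool", "body": {
  "rows": [
    [0,0,2,0,0,0,0],
    [0,0,2,0,0,0,0],
    [0,0,2,0,0,0,0],
    [0,0,2,0,0,0,0],
    [0,0,2,0,0,0,0]
  ]
}}

```text
time_s: 5.2
tcp_pos: [0.5736, -0.2213, 0.1694]
ee_rot: [[-1.0, -0.011, -0.001], [-0.011, 1.0, -0.018], [0.001, -0.018, -1.0]]
wrist_force: [2.5, -52.2, -15.3]
gripper_width: 0.004
gripper_force: 26.0
```

{"method": "drive_tool", "body": {
  "rows": [
    [0,0,-14,0,0,0,0],
    [0,0,-10,0,0,0,0],
    [0,0,0,40,0,0,0],
    [0,0,0,40,0,0,0],
    [0,15,35,10,0,0,-0.006]
  ]
}}

```text
time_s: 5.62
tcp_pos: [0.5905, -0.2025, 0.267]
ee_rot: [[-1.0, -0.001, 0.011], [-0.001, 1.0, -0.004], [-0.011, -0.004, -1.0]]
wrist_force: [2.8, 0.1, 2.1]
gripper_width: 0.004
gripper_force: 0.0
```

{"method": "drive_tool", "body": {
  "rows": [
    [30,10,40,0,0,0,0],
    [30,10,40,0,0,0,0],
    [30,10,40,0,0,0,0],
    [30,10,40,0,0,0,0],
    [30,8,38,0,0,0,0]
  ]
}}

```text
time_s: 6.03
tcp_pos: [0.6373, 0.003, 0.2599]
ee_rot: [[-1.0, -0.007, 0.002], [-0.007, 1.0, 0.002], [-0.002, 0.002, -1.0]]
wrist_force: [1.7, 0.8, -0.3]
gripper_width: 0.267
gripper_force: 0.0
```

{"method": "drive_tool", "body": {
  "rows": [
    [30,0,0,0,0,0,0],
    [30,0,0,0,0,0,0],
    [30,0,0,0,0,0,0]
  ]
}}

```text
time_s: 6.28
tcp_pos: [0.637, 0.0006, 0.2593]
ee_rot: [[-1.0, -0.007, 0.0], [-0.007, 1.0, 0.001], [-0.0, 0.001, -1.0]]
wrist_force: [0.7, -1.2, -0.2]
gripper_width: 0.295
gripper_force: 0.0
```

Run:
```python
from h import *
s=sense();print(s['time_s'],s['tcp_pos'],s['wrist_force'])
c=cam('wrist');P=cloud(c);print(c['o'],c['fx'],c['fy'])
np.savez('w2.npz',P=P,frame=c['frame'],A=c['A'],o=c['o'],k=[c['fx'],c['fy'],c['cx'],c['cy']])
save(c,'w2.png',None,1.5)
```

```text
6.2833 [6.36952171e-01 5.78893964e-04 2.59333106e-01] [ 0.67558702 -1.18702787 -0.1917673 ]
[ 0.56385589 -0.00110045  0.40267938] 267.7030103214204 267.7030103214204
```

View pics/w2.png

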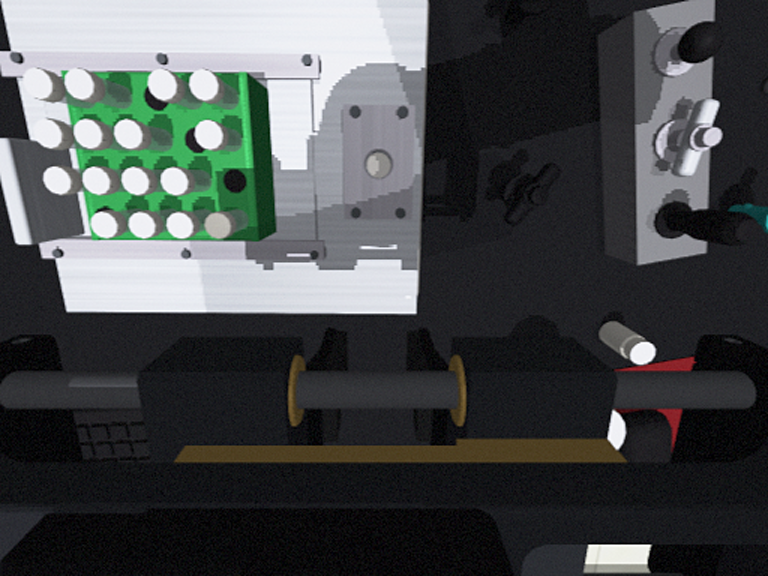

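The picture shows the bridge with its hole at (378,163) in view pixels, symmetric between four screws. The hole is open and the carrier is home. The pin's T-bar is at upper right (697,138), turned from x. I'll measure the hole, then look at the pin from above.

Run:
```python
from h import *
np.set_printoptions(precision=1,suppress=True)
d=np.load('w2.npz');f=d['frame'];P=d['P']*1000
c=dict(A=d['A'],o=d['o'],fx=d['k'][0],fy=d['k'][1],cx=d['k'][2],cy=d['k'][3])
g=cv2.cvtColor(f,cv2.COLOR_RGB2GRAY)
w=g[95:125,238:268]
print(w[4:25:1,4:26])
pc=[(355,112),(402,112),(356,213),(400,213)]
print('screws',[ray(c,u/1.5,v/1.5,.126)*1000 for u,v in pc], np.mean([ray(c,u/1.5,v/1.5,.126)*1000 for u,v in pc],0))
print('hole',ray(c,251.8,108.5,.126)*1000)
m=(abs(P[...,2]-126)<5); m[:, :215]=0; m[:,290:]=0; m[:60]=0;m[155:]=0
r=cv2.minAreaRect(P[m][:,:2].astype(np.float32));print(r,np.median(P[m][:,2]))
```

```text
[[137 140 140 139 143 140 135 124 113 108 114 110 115 127 139 148 146 145
  141 144 144 141]
 [140 138 137 141 133 114 104  93  81  73  73  74  82  88 102 129 141 145
  144 145 145 145]
 [137 137 140 132 110  97  77  63  81 102  97  90  85  86  86  92 120 141
  142 148 142 143]
 [140 140 133 112  98  98  97 123 142 138 138 138 134 116  90  83  90 119
  138 146 144 143]
 [137 134 117  95  98 119 133 138 143 139 142 143 138 136 130 103  91  96
  125 142 145 141]
 [139 128  99  96 142 170 177 180 159 138 140 139 141 139 140 137 100  79
  107 139 147 143]
 [135 118  93 126 167 178 176 179 160 135 140 138 140 142 140 140 124  87
   89 123 143 140]
 [131 105 108 151 176 182 178 178 158 134 138 140 139 135 143 142 140 116
   88 108 135 143]
 [128 100 121 161 182 178 181 179 178 177 160 137 140 140 139 139 141 125
   99 103 133 145]
 [119 105 132 169 181 177 176 175 178 181 159 137 141 137 138 136 138 132
  101 103 130 142]
 [123 105 134 170 179 177 176 178 176 180 158 138 137 141 139 137 140 139
  113 100 133 142]
 [123 106 132 168 177 178 177 177 177 179 159 138 138 139 137 142 138 138
  1
[... 449 characters left out ...]
 137 123 111
  130 146 143 140]
 [135 135 132 119 111 149 173 159 138 136 138 137 138 138 136 124 112 127
  138 146 143 139]
 [136 136 135 132 121 117 128 138 141 140 138 136 143 131 119 119 129 140
  141 142 143 138]
 [132 134 135 138 133 124 118 120 121 118 126 130 115 108 119 135 141 143
  141 141 143 142]
 [135 135 135 134 135 134 138 137 127 126 125 132 125 132 141 142 142 142
  141 141 143 139]]
screws [array([524. , -14.8, 126. ]), array([523.8,  15.1, 126. ]), array([587.4, -14.6, 126. ]), array([587.2,  15.3, 126. ])] [555.6   0.3 126. ]
hole [554.8  -0.1 126. ]
((554.9966430664062, -0.2211132049560547), (71.12588500976562, 46.01123809814453), 0.10688766837120056) 126.20554724345732
```

{"method": "drive_tool", "body": {
  "rows": [
    [30,-6,40,8,0,0,0],
    [30,-6,40,8,0,0,0],
    [30,-6,40,8,0,0,0],
    [30,-6,40,0,0,0,0],
    [30,-6,40,0,0,0,0]
  ]
}}

```text
time_s: 6.75
tcp_pos: [0.6069, 0.1996, 0.2844]
ee_rot: [[-1.0, -0.003, 0.002], [-0.003, 1.0, 0.001], [-0.002, 0.001, -1.0]]
wrist_force: [1.0, -0.1, -0.1]
gripper_width: 0.297
gripper_force: 0.0
```

{"method": "drive_tool", "body": {
  "rows": [
    [30,0,30,0,0,0,0],
    [30,0,0,0,0,0,0],
    [30,0,0,0,0,0,0],
    [30,0,0,0,0,0,0]
  ]
}}

```text
time_s: 7.08
tcp_pos: [0.6071, 0.2282, 0.2831]
ee_rot: [[-1.0, -0.005, -0.0], [-0.005, 1.0, -0.0], [0.0, -0.0, -1.0]]
wrist_force: [-0.6, -0.1, 0.5]
gripper_width: 0.302
gripper_force: 0.0
```

Run:
```python
from h import *
np.set_printoptions(precision=1,suppress=True)
s=sense();print(s['time_s'],s['tcp_pos']*1000)
c=cam('wrist');P=cloud(c)*1000;print(c['o']*1000)
np.savez('w3.npz',P=P,frame=c['frame'],A=c['A'],o=c['o'],k=[c['fx'],c['fy'],c['cx'],c['cy']])
save(c,'w3.png',None,1.5)
for m in masks_of('pin_handle',c)[:3]:
    q=P[m['region']];print(m['p'],m['xy'],m['region'].sum(),np.nanmedian(q,0))
```

```text
7.0833 [607.1 228.2 283.1]
[534.1 226.8 426.4]
0.95 [339.8, 162.5] 704 [591.5 346.6  76.7]
0.94 [164.2, 24.8] 1210 [430.5 121.2  76.2]
0.89 [173.7, 151.7] 651 [574.2 128.1  77.4]
```

View pics/w3.png

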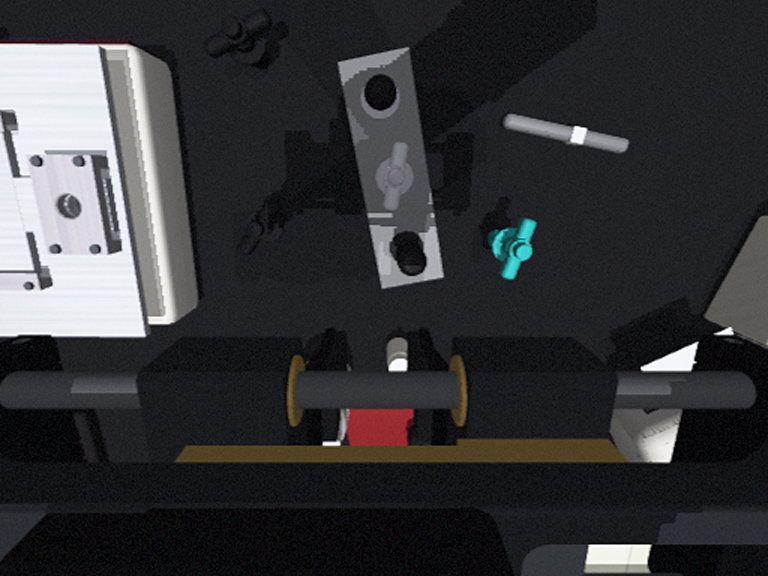

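The pin is nearly straight below the camera, with its T-bar from (400,147) to (391,204) and its button at (397,176). I'll measure its pose from depth.

Run:
```python
from h import *
np.set_printoptions(precision=1,suppress=True)
d=np.load('w3.npz');f=d['frame'];P=d['P']
P=P*1000
c=dict(A=d['A'],o=d['o'],fx=d['k'][0],fy=d['k'][1],cx=d['k'][2],cy=d['k'][3])
win=np.zeros(P.shape[:2],bool); win[90:142,252:284]=1
for lo,hi in [(76,86),(86,100),(55,62)]:
    m=win&(P[...,2]>lo)&(P[...,2]<hi)
    q=P[m]; print(lo,hi,len(q),q.mean(0),np.median(q[:,2]),cv2.minAreaRect(q[:,:2].astype(np.float32)))
print('bar ends',ray(c,400/1.5,147/1.5,.082)*1000,ray(c,391/1.5,204/1.5,.082)*1000,'button',ray(c,397/1.5,176/1.5,.093)*1000)
print(np.round(P[94:140:2,254:280:2,2]))
for l,w in [('dowel',(55,75,240,270)),('hex',(150,185,258,286))]:
    q=P[w[0]:w[1],w[2]:w[3]].reshape(-1,3);q=q[q[:,2]>70];print(l,q.mean(0),q[:,2].max())
```

```text
76 86 0 [nan nan nan] nan ((0.0, 0.0), (0.0, 0.0), 0.0)
86 100 0 [nan nan nan] nan ((0.0, 0.0), (0.0, 0.0), 0.0)
55 62 0 [nan nan nan] nan ((0.0, 0.0), (0.0, 0.0), 0.0)
bar ends [510.3 245.8  82. ] [555.6 239.1  82. ] button [533.  243.2  93. ]
[[51261. 52435. 54737. 51002. 53252. 78278. 78338. 52877. 51657. 51892.
  51768. 50457. 52048.]
 [51582. 52411. 53346. 51533. 80012. 81678. 80471. 80890. 80342. 51434.
  50378. 51988. 52249.]
 [51714. 52445. 51842. 51724. 81205. 82523. 82442. 82436. 80821. 52320.
  51956. 52099. 51587.]
 [52749. 53220. 52724. 53345. 81144. 82519. 80883. 80953. 81740. 53179.
  52275. 52097. 51497.]
 [51132. 52691. 54527. 73889. 81587. 82193. 80893. 83291. 80773. 52299.
  52662. 51747. 53268.]
 [53108. 51970. 52690. 78831. 81783. 81392. 81845. 81420. 79133. 53202.
  53397. 53286. 52142.]
 [50477. 52161. 58049. 79388. 81956. 81544.    nan 81757. 77640. 51994.
  52538. 51679. 53074.]
 [56822. 55360. 57194. 80306. 82820. 81475. 82509. 81661. 58715. 51440.
  53389. 52312. 52148.]
 [56597. 56618. 55636. 82291. 84603. 83390. 82768. 82295. 58077. 56633.
  51487. 52883.
[... 917 characters left out ...]
53214. 52662. 52704. 51814.
  53124. 51087. 51937.]
 [51297. 80287. 82156. 82497. 82181. 79481. 52745. 52123. 52532. 51748.
  51604. 51844. 52796.]
 [52035. 79827. 82731. 82685. 82685. 80408. 51465. 53346. 52079. 52573.
  52487. 53120. 51715.]
 [52822. 82092. 82375. 82673. 82418. 80552. 50780. 52701. 50785. 51285.
  51814. 52287. 51363.]
 [51760. 79635. 80869. 80426. 81537. 79933. 51956. 51751. 50843. 52159.
  52067. 52538. 52737.]]
dowel [471740.8 230996.   73898.7] 93822.19773629913
hex [595230.  253803.2  79147.9] 127802.51919206847<stdin>:9: RuntimeWarning: Mean of empty slice.
  ret = um.true_divide(
  return _methods._mean(a, axis=axis, dtype=dtype,
  ret = ret.dtype.type(ret / rcount)
```

Run:
```python
from h import *
np.set_printoptions(precision=1,suppress=True)
P=np.load('w3.npz')['P']
win=np.zeros(P.shape[:2],bool); win[90:142,250:284]=1
for lo,hi in [(79.5,86),(90,100),(54.5,62)]:
    m=win&(P[...,2]>lo)&(P[...,2]<hi)
    q=P[m]; l,v=np.linalg.eigh(np.cov(q[:,:2].T)); print(lo,hi,len(q),q.mean(0),cv2.minAreaRect(q[:,:2].astype(np.float32)),np.degrees(np.arctan(v[1,1]/v[0,1])))
```

```text
79.5 86 358 [532.7 241.6  82.2] ((533.1072998046875, 241.68505859375), (17.5604190826416, 53.33824157714844), 87.7532730102539) -8.728700190223607
90 100 104 [533.2 241.4  93.1] ((533.22021484375, 241.29330444335938), (12.730648040771484, 12.128768920898438), 0.1602654755115509) 4.163046838607263
54.5 62 214 [532.6 239.9  57. ] ((529.9096069335938, 238.35519409179688), (41.74671936035156, 32.61815643310547), 43.33677673339844) 79.38362363362421
```

{"method": "drive_tool", "body": {
  "rows": [
    [30,-31,6,0,0,0,-0.051],
    [30,-31,6,0,0,0,-0.051],
    [30,-30,5,-20,0,0,-0.051],
    [30,0,0,-40,0,0,0],
    [30,0,0,-40,0,0,0]
  ]
}}

```text
time_s: 7.6
tcp_pos: [0.515, 0.2459, 0.185]
ee_rot: [[-0.989, 0.147, 0.005], [0.147, 0.989, 0.005], [-0.005, 0.005, -1.0]]
wrist_force: [-0.3, 0.4, -0.5]
gripper_width: 0.298
gripper_force: 0.0
```

{"method": "drive_tool", "body": {
  "rows": [
    [30,0,0,-30,0,0,0],
    [30,0,0,0,0,0,0],
    [30,0,0,0,0,0,0]
  ]
}}

```text
time_s: 7.85
tcp_pos: [0.5152, 0.2449, 0.1526]
ee_rot: [[-0.989, 0.148, -0.002], [0.148, 0.989, -0.002], [0.001, -0.003, -1.0]]
wrist_force: [-0.4, 0.2, 1.5]
gripper_width: 0.297
gripper_force: 0.0
```

{"method": "drive_tool", "body": {
  "rows": [
    [30,0,0,-25,0,0,0],
    [30,0,0,-25,0,0,0],
    [30,0,0,-16,0,0,0],
    [30,0,0,-8,0,0,0],
    [30,0,0,0,0,0,0]
  ]
}}

```text
time_s: 8.27
tcp_pos: [0.5159, 0.2463, 0.0795]
ee_rot: [[-0.989, 0.147, 0.001], [0.147, 0.989, 0.0], [-0.001, 0.0, -1.0]]
wrist_force: [-0.5, -0.3, 0.2]
gripper_width: 0.295
gripper_force: 0.0
```

{"method": "drive_tool", "body": {
  "rows": [
    [10,0,0,0,0,0,0],
    [8,0,0,0,0,0,0],
    [8,0,0,0,0,0,0],
    [8,0,0,0,0,0,0],
    [8,0,0,0,0,0,0]
  ]
}}

```text
time_s: 8.68
tcp_pos: [0.5159, 0.2468, 0.0808]
ee_rot: [[-0.989, 0.146, 0.003], [0.146, 0.989, 0.001], [-0.002, 0.002, -1.0]]
wrist_force: [-1.2, -0.8, 6.8]
gripper_width: 0.148
gripper_force: 29.8
```

{"method": "drive_tool", "body": {
  "rows": [
    [8,0,0,15,0,0,0],
    [8,0,0,30,0,0,0],
    [8,0,0,35,0,0,0],
    [8,0,0,35,0,0,0],
    [8,0,0,28,0,0,0]
  ]
}}

```text
time_s: 9.1
tcp_pos: [0.5151, 0.2466, 0.2246]
ee_rot: [[-0.989, 0.146, 0.002], [0.146, 0.989, 0.001], [-0.001, 0.002, -1.0]]
wrist_force: [0.7, 1.3, -1.6]
gripper_width: 0.15
gripper_force: 29.8
```

{"method": "drive_tool", "body": {
  "rows": [
    [8,4,-35,2,0,0,0],
    [8,4,-35,0,0,0,0],
    [8,4,-35,0,0,0,0],
    [8,4,-35,0,0,0,0],
    [8,4,-35,0,0,0,0]
  ]
}}

```text
time_s: 9.52
tcp_pos: [0.5344, 0.07, 0.2239]
ee_rot: [[-0.989, 0.146, -0.0], [0.146, 0.989, 0.001], [0.0, 0.001, -1.0]]
wrist_force: [0.4, 0.0, -0.8]
gripper_width: 0.143
gripper_force: 29.8
```

{"method": "drive_tool", "body": {
  "rows": [
    [8,2,-32,0,0,0,0],
    [8,0,-30,0,0,0,0],
    [8,0,0,0,0,0,0],
    [8,0,0,0,0,0,0]
  ]
}}

```text
time_s: 9.85
tcp_pos: [0.5365, 0.0081, 0.2237]
ee_rot: [[-0.989, 0.15, -0.001], [0.15, 0.989, 0.0], [0.001, 0.0, -1.0]]
wrist_force: [0.2, 0.4, -1.5]
gripper_width: 0.148
gripper_force: 29.8
```

Run:
```python
from h import *
np.set_printoptions(precision=1,suppress=True)
s=sense();print(s['time_s'],s['tcp_pos']*1000,s['wrist_force']);print(s['moment'])
a=cam('scene');b=cam('side');w=cam('wrist')
cv2.imwrite('pics/c.png',np.hstack([cv2.resize(a['frame'][120:210,200:290,::-1],(400,400),interpolation=cv2.INTER_CUBIC),cv2.resize(b['frame'][130:230,250:350,::-1],(400,400),interpolation=cv2.INTER_CUBIC)]))
for n,c in [('scene',a),('side',b)]:
    P=cloud(c)*1000
    for m in masks_of('pin_handle',c)[:5]: print(n,m['p'],m['xy'],np.nanmedian(P[m['region']],0))
```

```text
9.85 [536.5   8.1 223.7] [ 0.2  0.4 -1.5]
[ 0. -0. -0.]
scene 0.66 [327.1, 159.6] [474.2 225.3  78.3]
scene 0.6 [258.6, 158.5] [559.8   2.5 203.3]
scene 0.43 [292.5, 155.0] [431.2 116.9  55.4]
side 0.7 [262.7, 236.6] [572.8 132.7  64.5]
side 0.52 [309.1, 240.3] [424.  127.1  63.6]
side 0.49 [237.7, 297.1] [590.2 359.9  70.8]
```

View pics/c.png

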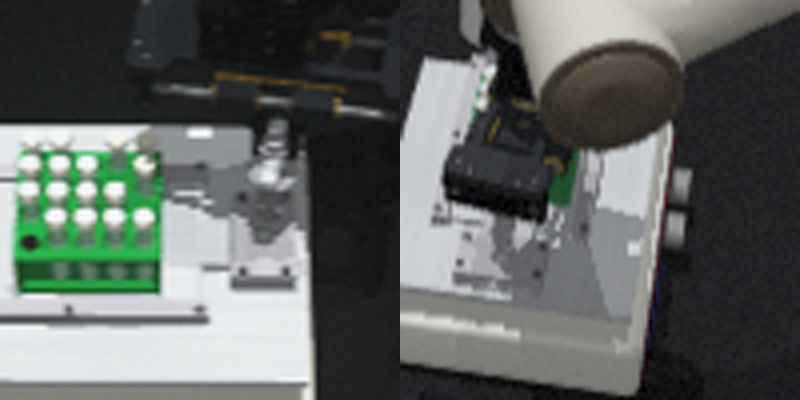

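The pin hangs upright above the bridge, with its shank at scene-camera pixel (260,168). I'll compare shank and hole in that same camera so that bias cancels.

Run:
```python
from h import *
np.set_printoptions(precision=1,suppress=True,linewidth=160)
c=cam('scene');P=cloud(c)*1000
g=cv2.cvtColor(c['frame'],cv2.COLOR_RGB2GRAY)
print('cols 250..270'); 
for v in range(150,186): print(v,g[v,250:271], np.round(P[v,254:267:2,2]))
Z=lambda x,y,z:(lambda q:(q[0]/q[2]*c['fx']+c['cx'],q[1]/q[2]*c['fy']+c['cy']))(c['A'].T@(np.array([x,y,z])/1000-c['o']))
print('hole proj',Z(555,0,126),'pin shoulder proj',Z(553.6,5.5,196),'nose',Z(553.6,5.5,148),'bridge edges',Z(591,-23,126),Z(591,23,126))
```

```text
cols 250..270
150 [149 147 147 149 148 147 147 106  34  24  56  84  95  95  80  45  21  22  23  28  29] [106. 106. 228. 237. 238. 223. 234.]
151 [147 147 148 146 148 147 146 106  33  35  70  95  95  94  81  49  24  21  20  20  20] [110. 105. 226. 236. 236. 228. 230.]
152 [148 148 147 146 147 148 147 108  33  58 113 165 189 184 135  58  29  20  21  20  22] [110. 105. 222. 236. 236. 230. 226.]
153 [148 146 148 146 147 146 146 107  36  63  85  87 100 101  91  63  32  20  19  20  24] [112. 106. 215. 233. 236. 230. 219.]
154 [147 148 146 148 145 146 148 104  35  92 147 141 110 117 148 113  26  60  61  24  21] [109. 110. 211. 230. 233. 229. 215.]
155 [148 146 146 146 146 145 146 122  94  90 103 130 139 140 110  52  23  71  75  34  25] [111. 111. 197. 226. 227. 214. 211.]
156 [146 145 146 146 145 129 105  99  95 109 169 206 208 185 130  93  81 103  95  38  21] [109. 109. 199. 225. 229. 216. 198.]
157 [147 145 131 110 113 112 101  92 148 164 181 210 207 171 117  97  93 114 103  47  25] [109. 202. 200. 226. 229. 211. 198.]
158 [111 111 110 110 108 106 103  97 149 194 222 226 204 154  86  88  
[... 3154 characters left out ...]
101 103 104 102 101 166 222 230 173  37] [121. 120. 122. 121. 120. 123. 111.]
184 [233 193 106 102 102 103 102 102 102 102 100  99 100 100 101 100 164 223 230 171  40] [118. 115. 114. 111. 112. 112. 112.]
185 [232 222 191 172 173 172 172 171 172 171 170 171 170 170 171 171 188 222 229 173  47] [112. 111. 110. 109. 113. 111. 110.]
hole proj (np.float64(258.96763617865753), np.float64(172.52364386667938)) pin shoulder proj (np.float64(261.4641455900645), np.float64(158.89024083461084)) nose (np.float64(260.94223638032076), np.float64(168.1136043960362)) bridge edges (np.float64(251.68705331329056), np.float64(182.04695932402782)) (np.float64(266.54023298598435), np.float64(182.12256689288415))
```

{"method": "drive_tool", "body": {
  "rows": [
    [8,1.5,-5.5,0,0,0,0],
    [8,0,0,-6,0,0,0],
    [8,0,0,-6,0,0,0],
    [8,0,0,-3,0,0,0],
    [8,0,0,0,0,0,0]
  ]
}}

```text
time_s: 10.57
tcp_pos: [0.5377, 0.0038, 0.2075]
ee_rot: [[-0.989, 0.147, -0.003], [0.147, 0.989, -0.0], [0.003, -0.001, -1.0]]
wrist_force: [0.2, 0.0, -1.3]
gripper_width: 0.147
gripper_force: 29.8
```

{"method": "drive_tool", "body": {
  "rows": [
    [8,0,0,-2,0,0,0],
    [8,0,0,-2,0,0,0],
    [8,0,0,-2,0,0,0],
    [8,0,0,-2,0,0,0],
    [8,0,0,0,0,0,0]
  ]
}}

```text
time_s: 10.98
tcp_pos: [0.5382, 0.0038, 0.2005]
ee_rot: [[-0.989, 0.147, -0.001], [0.147, 0.989, -0.0], [0.001, -0.0, -1.0]]
wrist_force: [-0.2, -0.2, -1.6]
gripper_width: 0.147
gripper_force: 29.8
```

{"method": "drive_tool", "body": {
  "rows": [
    [8,0,-1,0,0,0,0],
    [8,0,0,-2,0,0,0],
    [8,0,0,-2,0,0,0],
    [8,0,0,-2,0,0,0],
    [8,0,0,0,0,0,0]
  ]
}}

```text
time_s: 11.4
tcp_pos: [0.5384, 0.0029, 0.1945]
ee_rot: [[-0.989, 0.147, -0.001], [0.147, 0.989, 0.0], [0.001, -0.0, -1.0]]
wrist_force: [-0.1, -0.3, -1.3]
gripper_width: 0.145
gripper_force: 29.8
```

{"method": "drive_tool", "body": {
  "rows": [
    [8,0,0,-2,0,0,0],
    [8,0,0,-2,0,0,0],
    [8,0,0,0,0,0,0]
  ]
}}

```text
time_s: 11.65
tcp_pos: [0.5385, 0.0032, 0.1907]
ee_rot: [[-0.989, 0.147, 0.0], [0.147, 0.989, 0.001], [-0.0, 0.001, -1.0]]
wrist_force: [0.2, 1.8, -1.9]
gripper_width: 0.144
gripper_force: 29.8
```

{"method": "drive_tool", "body": {
  "rows": [
    [8,0,0,-1,0,0,0],
    [8,0,0,-1,0,0,0],
    [8,0,0,-1,0,0,0],
    [8,0,0,-1,0,0,0],
    [8,0,0,0,0,0,0]
  ]
}}

```text
time_s: 12.07
tcp_pos: [0.5388, 0.0032, 0.1887]
ee_rot: [[-0.989, 0.146, 0.001], [0.146, 0.989, 0.0], [-0.001, 0.0, -1.0]]
wrist_force: [-3.5, 4.5, 8.2]
gripper_width: 0.146
gripper_force: 29.8
```

{"method": "drive_tool", "body": {
  "rows": [
    [8,-0.7,0.8,1.7,0,0,0],
    [8,0,0,0,0,0,0],
    [20,0,0,0,0,0,0],
    [30,0,0,0,0,0,0],
    [30,0,0,0,0,0,0]
  ]
}}

```text
time_s: 12.48
tcp_pos: [0.5379, 0.0033, 0.1886]
ee_rot: [[-0.989, 0.147, -0.0], [0.147, 0.989, -0.001], [-0.0, -0.001, -1.0]]
wrist_force: [-0.4, -0.1, -0.5]
gripper_width: 0.266
gripper_force: 0.0
```

{"method": "drive_tool", "body": {
  "rows": [
    [30,0,0,10,0,0,0],
    [30,0,0,20,0,0,0],
    [30,0,0,26,0,0,0],
    [0,0,0,0,0,0,0],
    [0,0,0,0,0,0,0]
  ]
}}

```text
time_s: 12.9
tcp_pos: [0.5388, 0.0038, 0.247]
ee_rot: [[-0.989, 0.147, 0.005], [0.147, 0.989, 0.001], [-0.004, 0.002, -1.0]]
wrist_force: [0.4, -0.4, 0.0]
gripper_width: 0.218
gripper_force: 0.0
```

Run:
```python
from h import *
s=sense();print(s['time_s'],s['tcp_pos']*1000,s['wrist_force'],s['gripper_width'])
a=cam('scene');b=cam('side')
np.set_printoptions(precision=1,suppress=True)
P=cloud(a)*1000
for m in masks_of('pin_handle',a)[:4]: print(m['p'],m['xy'],np.nanmedian(P[m['region']],0))
cv2.imwrite('pics/d.png',np.hstack([cv2.resize(a['frame'][120:210,200:290,::-1],(400,400),interpolation=cv2.INTER_CUBIC),cv2.resize(b['frame'][130:230,250:350,::-1],(400,400),interpolation=cv2.INTER_CUBIC)]))
```

```text
12.9 [538.81461938   3.78476852 246.95578545] [ 0.4287837  -0.3862592   0.02099669] 0.21779428896387584
0.65 [256.9, 162.5] [560.2  -2.1 179.6]
0.63 [369.2, 193.5] [599.  345.8  67.1]
0.55 [291.8, 153.7] [432.4 115.2  62.2]
```

View pics/d.png

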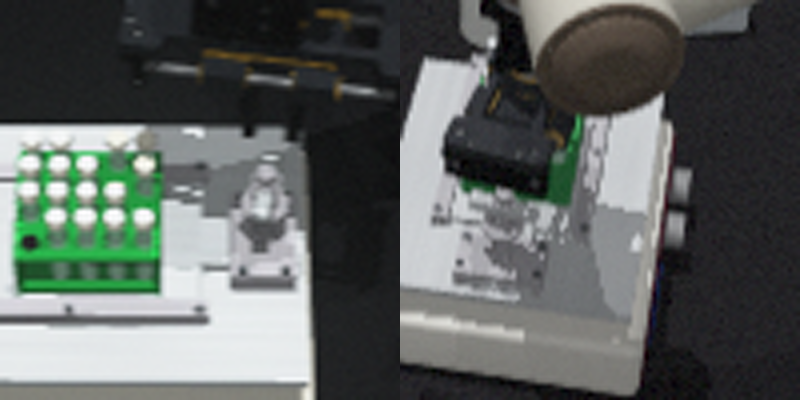

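The pin stands upright in the hole, its button at (265,172) in the left crop, and it is clear of the gripper. I'll centre the closed fingers over the button and press.

{"method": "drive_tool", "body": {
  "rows": [
    [0,16.5,-3.5,0,0,0,0],
    [0,0,0,-8,0,0,0],
    [0,0,0,-10,0,0,0],
    [0,0,0,0,0,0,0]
  ]
}}

```text
time_s: 13.38
tcp_pos: [0.5521, -0.0, 0.223]
ee_rot: [[-0.989, 0.148, -0.007], [0.148, 0.989, -0.001], [0.007, -0.002, -1.0]]
wrist_force: [-0.5, -0.5, -0.5]
gripper_width: 0.009
gripper_force: 0.0
```

{"method": "drive_tool", "body": {
  "rows": [
    [0,0,0,-2,0,0,0],
    [0,0,0,-2,0,0,0],
    [0,0,0,-2,0,0,0],
    [0,0,0,-2,0,0,0],
    [0,0,0,0,0,0,0]
  ]
}}

```text
time_s: 13.8
tcp_pos: [0.5548, 0.0002, 0.2196]
ee_rot: [[-0.989, 0.146, 0.002], [0.146, 0.989, -0.0], [-0.002, 0.0, -1.0]]
wrist_force: [0.3, 0.1, 3.9]
gripper_width: 0.009
gripper_force: 1.9
```

{"method": "drive_tool", "body": {
  "rows": [
    [0,0,0,-1,0,0,0],
    [0,0,0,-1,0,0,0],
    [0,0,0,-1,0,0,0],
    [0,0,0,-1,0,0,0],
    [0,0,0,0,0,0,0]
  ]
}}

```text
time_s: 14.22
tcp_pos: [0.5552, 0.0002, 0.2161]
ee_rot: [[-0.989, 0.146, 0.003], [0.146, 0.989, 0.0], [-0.003, 0.0, -1.0]]
wrist_force: [0.4, -0.4, 6.0]
gripper_width: 0.008
gripper_force: 3.3
```

{"method": "drive_tool", "body": {
  "rows": [
    [0,0,0,-1,0,0,0],
    [0,0,0,-1,0,0,0],
    [0,0,0,-1,0,0,0],
    [0,0,0,-1,0,0,0],
    [0,0,0,0,0,0,0]
  ]
}}

```text
time_s: 14.63
tcp_pos: [0.5541, 0.0002, 0.2106]
ee_rot: [[-0.989, 0.147, 0.0], [0.147, 0.989, 0.001], [0.0, 0.001, -1.0]]
wrist_force: [-0.4, -0.8, -1.2]
gripper_width: 0.001
gripper_force: 0.0
```

The force dropped to nothing, so the balls drew in and the pin slipped down. I'll follow it.

{"method": "drive_tool", "body": {
  "rows": [
    [0,0,0,-3,0,0,0],
    [0,0,0,-3,0,0,0],
    [0,0,0,-3,0,0,0],
    [0,0,0,-3,0,0,0],
    [0,0,0,0,0,0,0]
  ]
}}

```text
time_s: 15.05
tcp_pos: [0.554, 0.0002, 0.1978]
ee_rot: [[-0.989, 0.147, -0.001], [0.147, 0.989, -0.0], [0.001, -0.0, -1.0]]
wrist_force: [0.1, -0.2, 2.0]
gripper_width: 0.005
gripper_force: 0.5
```

{"method": "drive_tool", "body": {
  "rows": [
    [0,0,0,-2,0,0,0],
    [0,0,0,-2,0,0,0],
    [0,0,0,-2,0,0,0],
    [0,0,0,-2,0,0,0],
    [0,0,0,0,0,0,0]
  ]
}}

```text
time_s: 15.47
tcp_pos: [0.5538, 0.0002, 0.1899]
ee_rot: [[-0.989, 0.147, -0.001], [0.147, 0.989, 0.0], [0.001, -0.0, -1.0]]
wrist_force: [-0.6, 0.0, 1.1]
gripper_width: 0.005
gripper_force: 0.5
```

{"method": "drive_tool", "body": {
  "rows": [
    [0,0,0,-2,0,0,0],
    [0,0,0,-2,0,0,0],
    [0,0,0,-2,0,0,0],
    [0,0,0,-2,0,0,0],
    [0,0,0,0,0,0,0]
  ]
}}

```text
time_s: 15.88
tcp_pos: [0.5543, 0.0003, 0.1827]
ee_rot: [[-0.989, 0.147, 0.0], [0.147, 0.989, 0.0], [0.0, 0.0, -1.0]]
wrist_force: [-1.8, 1.7, 4.7]
gripper_width: 0.01
gripper_force: 2.3
```

{"method": "drive_tool", "body": {
  "rows": [
    [0,0,0,-1,0,0,0],
    [0,0,0,-1,0,0,0],
    [0,0,0,-1,0,0,0],
    [0,0,0,-1,0,0,0],
    [0,0,0,0,0,0,0]
  ]
}}

```text
time_s: 16.3
tcp_pos: [0.5544, 0.0004, 0.1794]
ee_rot: [[-0.989, 0.146, 0.001], [0.146, 0.989, 0.0], [-0.001, 0.0, -1.0]]
wrist_force: [-2.1, 2.9, 7.2]
gripper_width: 0.004
gripper_force: 3.6
```

{"method": "drive_tool", "body": {
  "rows": [
    [0,0,0,-1,0,0,0],
    [0,0,0,-1,0,0,0],
    [0,0,0,-1,0,0,0],
    [0,0,0,0,0,0,0],
    [0,0,0,0,0,0,0]
  ]
}}

```text
time_s: 16.72
tcp_pos: [0.5546, 0.0004, 0.1783]
ee_rot: [[-0.989, 0.146, 0.002], [0.146, 0.989, 0.0], [-0.002, 0.0, -1.0]]
wrist_force: [-4.9, 4.1, 14.0]
gripper_width: 0.004
gripper_force: 7.2
```

That is firm at the expected depth. I'll retreat straight up and check.

{"method": "drive_tool", "body": {
  "rows": [
    [0,0,0,6,0,0,0],
    [0,0,0,6,0,0,0],
    [0,0,0,15,0,0,0],
    [0,0,0,35,0,0,0],
    [0,0,0,35,0,0,0]
  ]
}}

```text
time_s: 17.13
tcp_pos: [0.5532, -0.0004, 0.2717]
ee_rot: [[-0.989, 0.147, -0.005], [0.147, 0.989, -0.001], [0.005, -0.002, -1.0]]
wrist_force: [1.1, 0.7, 0.4]
gripper_width: 0.007
gripper_force: 0.0
```

{"method": "drive_tool", "body": {
  "rows": [
    [0,30,0,0,0,0,0.05],
    [0,40,0,0,0,0,0.05],
    [0,15,0,0,0,0,0.047],
    [0,0,0,0,0,0,0],
    [0,0,0,0,0,0,0]
  ]
}}

```text
time_s: 17.55
tcp_pos: [0.6392, -0.0002, 0.2706]
ee_rot: [[-1.0, 0.002, -0.003], [0.002, 1.0, -0.001], [0.003, -0.001, -1.0]]
wrist_force: [-0.2, -1.0, 0.8]
gripper_width: -0.0
gripper_force: 0.0
```

Run:
```python
from h import *
np.set_printoptions(precision=1,suppress=True)
s=sense();print(s['time_s'],s['tcp_pos']*1000,s['wrist_force'])
c=cam('wrist');P=cloud(c)*1000
ms=masks_of('pin_handle',c)
for m in ms[:4]: print(m['p'],m['xy'],np.nanmedian(P[m['region']],0))
near=(np.hypot(P[...,0]-555,P[...,1])<30)
b=near&(P[...,2]>158); q=P[b]; print('top',len(q),q.mean(0),np.median(q[:,2]))
print(np.histogram(P[near][:,2],bins=np.arange(100,180,3)))
m=near&(P[...,2]>145)&(P[...,2]<160);print('bar',P[m].mean(0))
v,u=np.where(near);print(u.min(),u.max(),v.min(),v.max())
x0,y0=max(u.mean()-50,0),max(v.mean()-40,0)
save(c,'e.png',(int(x0),int(y0),int(x0)+100,int(y0)+80),6)
```

```text
17.55 [639.2  -0.2 270.6] [-0.2 -1.   0.8]
0.82 [345.9, 125.7] [574.7 117.7  76.9]
0.78 [348.5, 6.4] [435.9 113.8  52.6]
0.74 [249.4, 108.9] [555.8  -0.1 155.4]
0.67 [502.3, 137.2] [592.7 343.4  49.9]
top 275 [555.9  -1.1 164.6] 166.59188030828517
(array([   0,    0,  105,   15,    0,  130,   12,    2, 1036,  158,  324,
          3,    0,    0,    0,    0,    0,   91,  458,  178,    2,   18,
        179,    0,    0,    0]), array([100, 103, 106, 109, 112, 115, 118, 121, 124, 127, 130, 133, 136,
       139, 142, 145, 148, 151, 154, 157, 160, 163, 166, 169, 172, 175,
       178]))
bar [555.1  -0.8 155.8]
224 279 75 137
```

View pics/e.png

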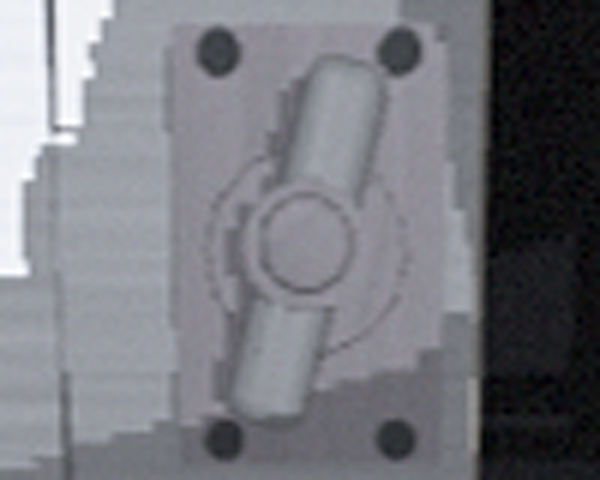

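The flange lies flat on the bridge, its top near 131 mm. The button is at (305,243) in the crop with its top near 167 mm, so it is back out. I'll hand in the job.

```bash
python3 -c "
from h import *
print(finish_job())"
```

```text
the job is handed in; nothing more can be done
None
```

The carrier is home against its stop and the ball-lock pin is down through the bridge. Measured before hand-in, its flange was flat on the bridge and its button was back out, so the balls should be locked. The job is handed in at about 18 s of the 72 s allowed, and no verdict was returned.

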